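# Stow the dome tin under the spring flap of the sorting tray

## Robot

A 6-joint arm with a two-finger parallel gripper is mounted at the origin on the work surface. World frame = base frame: x ahead of the robot, y to its left, z up, the work surface at z = 0. Lengths are in m, angles in degrees, forces in N, time in s.
With the tool pointing down it reaches from about 0.25 to 0.725 m from the base axis. Payload 4 kg.
Tool frame: the origin (TCP) lies between the finger pads; the fingertips stand 25 mm ahead of it and the grasp point (between the pads) lies 6 mm ahead of it; y points along the fingers, x is the direction in which the jaws open and shut, and the axes are right-handed (so a half turn about y gives the same grasp; the last joint's range is limited). The gripper opens to 85 mm and grips with 20 to 120 N. Pads are 22 mm wide; open, the fingers measure 114 mm over their backs; the gripper's body (76 mm by 85 mm) begins 54 mm behind the grasp point. The pads swing forward as they close: fully open they stand 13 mm farther back than shut.
Start: joints at [65.604, 13.785, 0.286, 76.501, 0, 90], TCP at [0.207, 0.455, 0.256] pointing down, gripper open.
Joint ranges: [-155.79, 155.79], [-60.16, 107.12], [-62.33, 73.08], [-114, 123.19], [-81.49, 82.49], [-180, 180]. Speed limits (degrees/s): [159.86, 159.86, 180, 180, 180, 180].

## Interface

Orientations are given as [roll, pitch, yaw] about the fixed x, y, z axes, in that order (R = Rz(yaw) Ry(pitch) Rx(roll)).
In Python, from workcell import * gives the robot as it stands.
- The arm moves only by the tool jog_arm, never from a script. Its argument "motion" is a list of rows, each a list of 5 numbers: the finger opening in m, from 0 to 0.0854, then the shift along the tool's x, y, z in m, then the turn about the tool's y in rad. In form: [[gripper, dx, dy, dz, turn], ...]. A call has 1 to 12 rows; each row shifts and turns the commanded pose from where the row before left it, along the tool's axes as they then stand; what a row does not reach is not made up. A row lasts 1/12 s, in which the tool goes at most 41.7 mm and 7.16 degrees, less where a joint would pass 70% of its speed; a pose out of reach is approached as far as the arm can. A call with a gripper value outside its range is refused whole. The fingers move at their own pace and stop on an object; "squeeze" is the grip in N (left out, the last holds). Time passes only in rows, so rows that do not move let the fingers close. It gives the time, the measured TCP pose, the force and the opening at its end, in the units of the state.
- get_obs(): the state, without advancing time (a new reading comes with each control period).
- read_camera(name): name is "side" or "top"; returns (picture, depth): 384x512x3 uint8, red, green, blue; 384x512 float32, m along the optical axis (not along the pixel's ray), 0 where there is no reading.
- camera_info(name): a dict with "camera_matrix" (3x3 intrinsics, pixels), "rvec" (rotation vector, rad) and "tvec" (3), from world to camera coordinates, as OpenCV has them. Camera axes: x right, y down, z forward; pixel columns grow to the right and rows downward; lengths in m; the calibration is good to about 2 mm. A picture is of the moment at which its call begins. camera_info takes no time and is no camera call.
- finish_job(): hands the job in, once; it reports no verdict.
The state is a dict: "time_s": time; "joint_pos": joint angles; "qd": joint speeds; "joint_efforts": joint torques, N m; "position": TCP position; "tool_rot": TCP orientation; "contact_force": force on the tool from outside, world axes, zero at the start; "ft_torque": the same for the moment, N m; "finger_gap": finger opening in m.
Only numpy, scipy, OpenCV 4.12 (cv2) and the standard library are available. Lean on these libraries where they do the work, as an engineer would, in place of code of your own. Each camera call takes 0.05 s, during which the arm holds its last target.

## Task

Put the violet tin away in the covered bay of the sorting tray: press the tray's teal thumb bar right down with one fingertip so that the orange spring flap stands open, keep holding it down while the other finger pushes the tin along its lane and under the flap until it is fully inside the bay, then let the flap close over it and move clear. Slide the tin on its base the whole way, never lifting it or tipping it over, and leave the walnut case, the cream remote and the drawer's key alone.

Things in the scene. Friction and masses are not known exactly. Their poses are not given: they have to be found in the camera images.
- tin: Small round violet steel tin with a low domed lid and a chrome line round it, 30 mm diameter, 16 mm high (side upright up to 12.5 mm), about 40 g, loose, standing in the lane of the tray in front of the bay. Origin: centre of its underside; z up.
- tray: Frosted and clear acrylic sorting tray, fixed to the desk. Origin: on the desk surface (z 0), under the middle of the bay's mouth; x points along the lane into the bay, y to the left across the lane, z up. The tray spans x -125 to 46, y -66 to 20 mm; its floor is at z 5. Right of the lane (y -66 to -20) lie open compartments with walls up to z 17.
- lane (a point): Point on the tray floor in the middle of the straight lane in which the tin stands, at tray x -60, y 0, z 5 mm. The lane is 34 mm wide (tray y -17 to 17) and runs from the tray's open front edge at x -125 to the bay's mouth at x 0. Left fence y 17 to 20, top at z 20; low right rib y -20 to -17, top at z 13.
- bay (a point): Middle of the bay's floor, at tray x 22, y 0, z 5 mm: where the tin's underside belongs. The bay continues the lane, 34 mm wide, from the mouth at tray x 0 to its back wall at x 41. Its side walls (3 mm thick) reach z 20 on the left, 21 on the right.
- flap (a joint): Hinge angle (rad) of the orange acrylic flap: 0 = closed, held by a torsion spring; 1.57 = fully open, against its stop. The teal thumb bar is part of it, beyond the hinge pin: pressing the bar down tips it outwards (to the left, tray +y) and raises the cover. It is polished and slippery, takes 3 to 6 N all the way; let go, the flap swings shut by itself.
- flap_hinge (a point): Middle of the hinge pin, at tray x -12.5, y 22.5, z 24.5 mm; the pin runs parallel to tray x along the outside of the left fence, between two lugs at tray x -67 and 42 (5 mm long, out to y 25.5, top at z 27.5).
- flap_lip (a point): Middle of the lower edge of the flap's front lip. Closed: the cover is a plate over the bay (tray x 0 to 41, y -20 to 20, underside z 22.5), its lip (x 0 to 3, y -16.5 to 16.5) reaching down to z 14.5, stopping the tin. Fully open: the cover stands upright over the left fence up to z 67, and the lip stands out from it to y 12.5, z 30 to 64. All mm.
- thumb_bar (a point): Middle of the top edge of the teal thumb bar: rounded, 4.4 mm thick, 101 mm long along tray x (x -62 to 39), at tray x -11.5, y 36.5, z 51.7 mm when closed, free to press or slide along anywhere. Moves with the flap: fully open the bar lies level outside the left fence, tray y 27 to 50, its upper face at z 12 and rounded edge at z 13.
- aid_case: Closed walnut hearing-aid case, 80 x 54 x 32 mm, loose, on the desk beside the tray, to be left alone. Origin: centre of its underside, long side along its x.
- remote: Cream remote control with grey buttons, 110 x 40 x 15 mm, loose, on the desk beside the tray, to be left alone. Origin: centre of its underside, long side along its x.
- drawer_unit: Grey steel locking drawer unit, 300 deep x 280 wide x 116 mm high, fixed, on the desk to the right. Origin: centre of its underside; its front, with a bar handle and a chrome cam lock, faces its -x.
- lock_key (a joint): Angle in rad of the key in the drawer unit's cam lock: 0 = locked, 1.57 = turned a quarter turn. To be left alone.
Things that resemble listed ones, but are neither listed nor needed, are in the scene too. Several things have the shape of the tin; the one meant has the colours described above. There is more than one size of the tray; the one meant has the size given above.

How it is judged (in metres and radians):
On the way, in this order (a step that is already met when the one before it is completed fails the run):
1. a finger holds the flap open while the tin is still outside the bay (value of joint flap above 1.2 rad and contact force between the fingers and flap above 0.3 N and x of tin in the frame of tray below -0.01 m), for 0.1 s.
2. the flap is still held open by a finger when the tin is fully inside the bay (value of joint flap above 1.2 rad and contact force between the fingers and flap above 0.3 N and x of tin in the frame of tray above 0.018 m), for 0.05 s.
At the end, for the whole second after the job is handed in: The tin stands flat on the tray floor (underside within 2 mm of it, tilt under 0.1 rad), fully inside the bay (its centre 17 to 28 mm behind the mouth, within 5 mm of the lane's middle), at rest, and the flap is closed over it (under 0.06 rad) (x of tin in the frame of tray between 0.017 and 0.028 m and y of tin in the frame of tray between -0.005 and 0.005 m and height (world z) of tin below 0.007 m and angle between tin's own z axis and vertical below 0.1 rad and value of joint flap below 0.06 rad and linear speed of tin below 0.01 m/s); the robot touches nothing.
It fails at once if the tin is lifted off the tray floor (more than 6 mm) or tipped (more than 0.4 rad) (height (world z) of tin above 0.011 m or angle between tin's own z axis and vertical above 0.4 rad).
It fails at once if the walnut case or the cream remote is shifted more than 15 mm (distance of any of aid_case, remote from where it was at the start of the episode above 0.015 m).
It fails at once if the drawer's key is turned (value of joint lock_key above 0.2 rad).
It also fails if it takes over 58 s, if anything falls off the work surface, if the arm or the gripper's body presses on something with over 40 N, if the wrist force passes 120 N, or if a joint passes its speed limit or range.

## Working session

There is one attempt and no reset: what is moved stays moved. The work goes in short steps, Python scripts to look and compute and a tool call to move; the robot and the scene stay as the last step left them, time stands still between calls to the robot, and variables do not carry over. Pictures are saved under pics/ and viewed, and the job is handed in when it is done.

Besides the shell and the picture viewer there is one more tool, called after "Call:" in YAML: its name, and indented under it one key for each argument. jog_arm: Moves the arm, as the interface text tells. Its arguments: {"type":"object","properties":{"motion":{"type":"array"},"squeeze":{"type":"number"}},"required":["motion"]}

```bash
ls; mkdir -p pics; python3 - <<'E'
from workcell import *
import cv2
print(get_obs())
for n in("side","top"):
    p,d=read_camera(n); cv2.imwrite(f"pics/{n}0.png",p[:,:,::-1]); import numpy as np; np.savez(f"{n}0.npz",p=p,d=d); print(n,camera_info(n))
E
```

```text
pics
{'time_s': 0.0, 'joint_pos': array([ 6.56027373e+01,  1.38336848e+01,  2.14349451e-01,  7.65004581e+01,
       -3.15586650e-03,  9.00004403e+01]), 'qd': array([-0.00183434,  0.01424652,  0.05558943,  0.05360079,  0.06484888,
       -0.03064844]), 'joint_efforts': array([ 2.78547581e-03, -3.72321546e+01,  2.52405024e+01,  1.69175252e-02,
        1.82045715e-04, -4.03588416e-06]), 'position': array([0.2063106 , 0.45482981, 0.25540416]), 'tool_rot': array([-90.00315679,   0.1197935 ,  65.60229695]), 'contact_force': array([-0.47212869,  0.39579068,  0.22185774]), 'ft_torque': array([ 0.00427837, -0.03098891,  0.02482426]), 'finger_gap': 0.08517268394618618}
side {'camera_matrix': array([[346.75856647,   0.        , 260.05756394],
       [  0.        , 346.75856647, 197.88329843],
       [  0.        ,   0.        ,   1.        ]]), 'rvec': array([ 0.57697539, -2.65993091,  1.20038425]), 'tvec': array([0.50042154, 0.27865113, 0.6947515 ])}
top {'camera_matrix': array([[432.6939597 ,   0.        , 256.74128746],
       [  0.        , 432.6939597 , 196.50547301],
       [  0.        ,   0.        ,   1.        ]]), 'rvec': array([ 2.1111915 , -2.09818477,  0.22916479]), 'tvec': array([-0.09301172,  0.59653653,  1.17873207])}
```

View pics/side0.png

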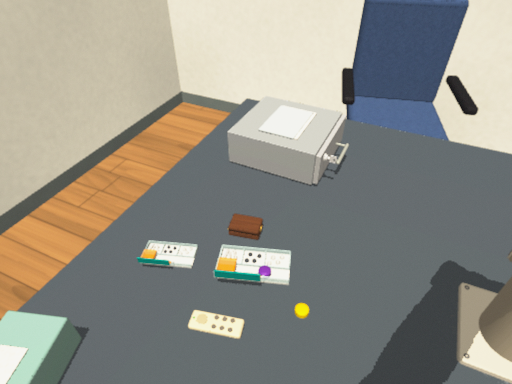

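View pics/top0.png

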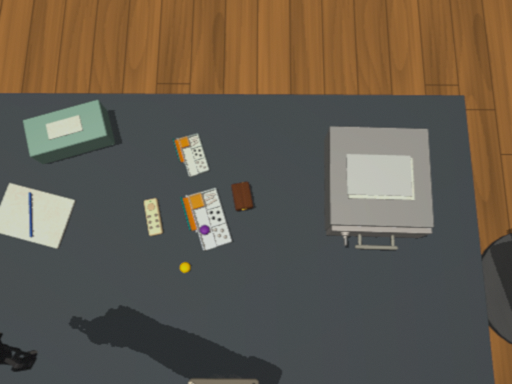

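```bash
cat > h.py <<'E'
import numpy as np,cv2
from workcell import *
def ray(n,u,v):
    c=camera_info(n);R=cv2.Rodrigues(c["rvec"])[0];t=c["tvec"]
    d=np.linalg.inv(c["camera_matrix"])@np.array([u,v,1.]);return -R.T@t,R.T@d
def onz(n,u,v,z):
    o,d=ray(n,u,v);return o+d*(z-o[2])/d[2]
def proj(n,P):
    c=camera_info(n);return cv2.projectPoints(np.array(P,float).reshape(-1,3),c["rvec"],c["tvec"],c["camera_matrix"],None)[0].reshape(-1,2)
def big(img,x0,y0,x1,y1,s,f):
    cv2.imwrite(f,cv2.resize(img[y0:y1,x0:x1,::-1],None,fx=s,fy=s,interpolation=cv2.INTER_CUBIC))
E
python3 - <<'E'
from h import *
t=np.load("top0.npz")["p"];s=np.load("side0.npz")["p"]
big(t,165,125,260,260,4.4,"pics/tc.png");big(s,130,205,330,345,4,"pics/sc.png")
E
```

```text
(no output)
```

View pics/tc.png

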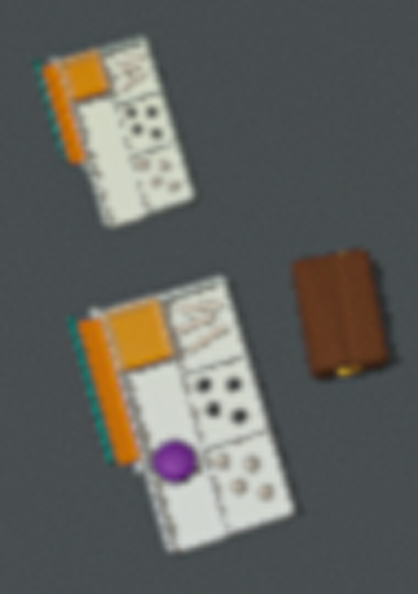

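View pics/sc.png

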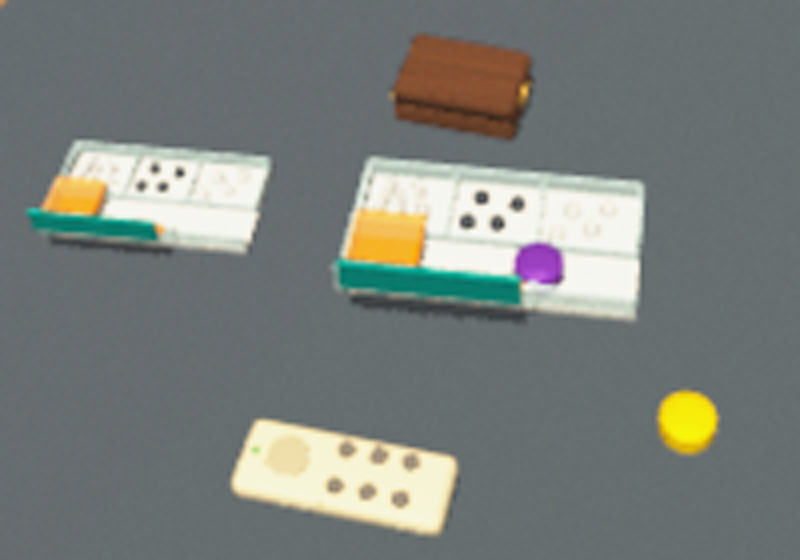

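```bash
python3 - <<'E'
from h import *
t=np.load("top0.npz")["p"];s=np.load("side0.npz")["p"]
def masks(img,roi):
    x0,y0,x1,y1=roi;m=np.zeros(img.shape[:2],np.uint8);m[y0:y1,x0:x1]=1
    h=cv2.cvtColor(img,cv2.COLOR_RGB2HSV);H,S,V=[h[...,i].astype(int) for i in range(3)]
    return {k:(v&(m>0)).astype(np.uint8) for k,v in dict(violet=(H>125)&(H<160)&(S>110),orange=(H>8)&(H<25)&(S>130)&(V>100),teal=(H>80)&(H<98)&(S>150),tray=(V>120)|((S>110)&(V>60)&(H>8)&(H<25))|((H>125)&(H<160)&(S>110)) ).items()}
for n,img,roi in(("top",t,(178,185,236,255)),("top",t,(170,130,215,180)),("side",s,(208,240,296,287))):
    print(n,roi)
    for k,m in masks(img,roi).items():
        c=cv2.findContours(m,0,1)[0]
        if not c: continue
        c=max(c,key=cv2.contourArea); r=cv2.minAreaRect(c); mo=cv2.moments(m,True)
        print(k,m.sum(),"cen",mo["m10"]/mo["m00"],mo["m01"]/mo["m00"],"rect",r[1],r[2],cv2.boxPoints(r).round(1).tolist())
        if n=="top": print("   w",[onz(n,*p,{'violet':.015,'orange':.025,'teal':.04,'tray':.015}[k])[:2].round(4).tolist() for p in cv2.boxPoints(r)], onz(n,mo["m10"]/mo["m00"],mo["m01"]/mo["m00"],.014).round(4))
        elif k=="violet": print("  w",onz(n,mo["m10"]/mo["m00"],mo["m01"]/mo["m00"],.014).round(4))
big(t,178,180,238,255,8,"pics/t2.png");big(s,205,235,300,290,8,"pics/s2.png")
E
```

```text
top (178, 185, 236, 255)
violet 60 cen 204.0 229.5 rect (7.0, 8.0) 90.0 [[200.0, 226.0], [208.0, 226.0], [208.0, 233.0], [200.0, 233.0]]
   w [[0.5182, 0.0777], [0.5183, 0.0541], [0.4975, 0.0535], [0.4974, 0.077]] [0.508  0.0657 0.014 ]
orange 337 cen 192.52818991097922 207.35905044510386 rect (33.79069900512695, 18.681034088134766) 74.05460357666016 [[182.10000610351562, 198.0], [200.10000610351562, 192.8000030517578], [209.39999389648438, 225.3000030517578], [191.39999389648438, 230.5]]
   w [[0.6004, 0.1324], [0.6163, 0.0795], [0.5188, 0.049], [0.5034, 0.101]] [0.5743 0.1021 0.014 ]
teal 26 cen 184.8846153846154 212.96153846153845 rect (2.0, 0.0) -90.0 [[189.0, 229.0], [189.0, 229.0], [189.0, 227.0], [189.0, 227.0]]
   w [[0.5055, 0.1058], [0.5055, 0.1058], [0.5113, 0.106], [0.5113, 0.106]] [0.5572 0.1242 0.014 ]
tray 1955 cen 207.860358056266 217.49769820971866 rect (58.3494873046875, 35.58390808105469) 73.1416015625 [[181.10000610351562, 196.5], [215.10000610351562, 186.1999969482422], [232.0, 242.0], [198.0, 252.3000030517578]]
   w [[0.607, 0.1376], [0.6395, 0.0364], [0.4714, 
[... 1107 characters left out ...]
1) 6.340191841125488 [[216.8000030517578, 269.20001220703125], [218.10000610351562, 257.1000061035156], [235.8000030517578, 259.1000061035156], [234.39999389648438, 271.20001220703125]]
teal 278 cen 236.8453237410072 275.1007194244604 rect (45.745391845703125, 6.162590980529785) 5.44033145904541 [[213.39999389648438, 275.8999938964844], [214.0, 269.79998779296875], [259.6000061035156, 274.1000061035156], [259.0, 280.29998779296875]]
tray 2530 cen 253.5909090909091 263.8893280632411 rect (77.91141510009766, 35.62232971191406) 5.710593223571777 [[211.3000030517578, 277.5], [214.89999389648438, 242.10000610351562], [292.3999938964844, 249.8000030517578], [288.8999938964844, 285.29998779296875]]
```

View pics/t2.png

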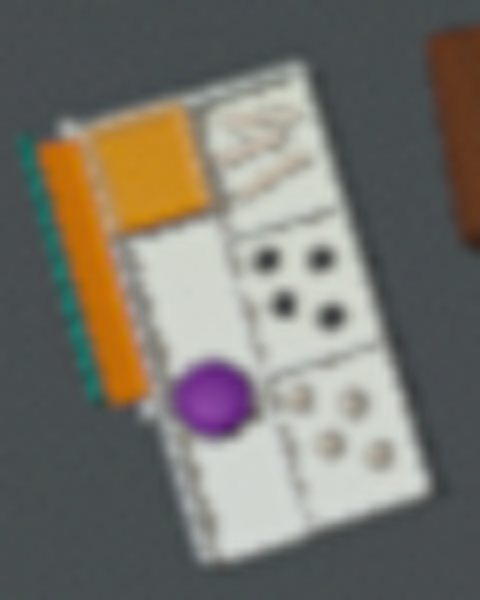

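View pics/s2.png

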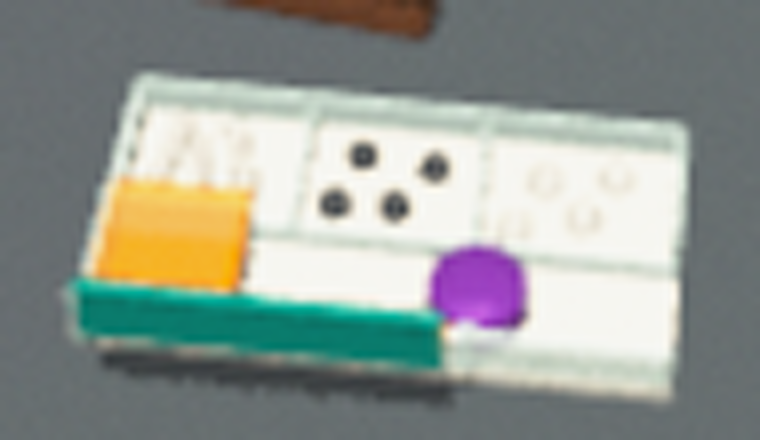

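```bash
python3 - <<'E'
from h import *
from scipy.optimize import least_squares
T=[((46,-66,17),(303,62)),((-125,-66,17),(433,492)),((-125,20,20),(205,565)),((46,20,20),(68,122)),((0,-20,25),(215,208)),((41,-20,25),(183,105)),((0,20,25),(122,232))]
S=[((46,-66,17),(143,75)),((-125,-66,17),(688,122)),((-125,20,0),(668,400)),((39,36.5,51.7),(75,283)),((-62,36.5,51.7),(443,318)),((41,-20,25),(118,180)),((0,-20,25),(250,190))]
def px(c,o): return (np.array(c)+.5)/8-.5+np.array(o)
L=[("top",np.array([a for a,_ in T])/1e3,np.array([px(c,(178,180)) for _,c in T])),("side",np.array([a for a,_ in S])/1e3,np.array([px(c,(205,235)) for _,c in S]))]
def W(q,P):
    c,s=np.cos(q[2]),np.sin(q[2]);return np.c_[q[0]+c*P[:,0]-s*P[:,1],q[1]+s*P[:,0]+c*P[:,1],P[:,2]]
def res(q,LL=L): return np.concatenate([(proj(n,W(q,P))-u).ravel() for n,P,u in LL])
for LL in (L,L[:1],L[1:]):
    r=least_squares(lambda q:res(q,LL),[.57,.08,.3],loss='soft_l1');print(r.x,np.degrees(r.x[2]));print(res(r.x,LL).reshape(-1,2).round(1).tolist())
    q=r.x;c,s=np.cos(q[2]),np.sin(q[2])
    d=np.array([.5085,.0656])-q[:2];print("tin in tray",(c*d[0]+s*d[1])*1e3,(-s*d[0]+c*d[1])*1e3)
E
```

```text
[0.57266611 0.08661039 0.30967062] 17.742819698802183
[[-0.9, -0.4], [-0.8, 0.1], [-0.8, -0.3], [0.7, 0.3], [-0.7, -0.3], [-0.5, -0.3], [-2.1, 0.6], [-1.2, -0.4], [0.4, 0.2], [0.6, -0.4], [0.1, -1.0], [0.4, -0.7], [-0.0, -0.7], [0.8, -0.3]]
tin in tray -67.51679744161359 -0.45670951844266683
[0.57242403 0.08444731 0.31115951] 17.82812673690392
[[-0.2, -0.3], [-0.0, 0.1], [0.0, -0.2], [1.4, 0.4], [-0.0, -0.3], [0.2, -0.3], [-1.4, 0.7]]
tin in tray -66.62468920571376 1.6289030979367847
[0.57255244 0.08812152 0.3113502 ] 17.839052283511105
[[-1.5, 0.1], [0.2, 0.6], [0.4, 0.0], [-0.2, -0.4], [0.2, -0.2], [-0.3, -0.2], [0.5, 0.2]]
tin in tray -67.87218910990961 -1.8166089183010679
```

Call:
jog_arm:
  motion:
    - [0, -0.0214, 0, -0.0338, 0]
    - [0, -0.0214, 0, -0.0338, 0]
    - [0, -0.0214, 0, -0.0338, 0]
    - [0, -0.0214, 0, -0.0338, 0]
    - [0, -0.0214, 0, -0.0338, 0]
    - [0, -0.0214, 0, -0.0338, 0]
    - [0, -0.0214, 0, -0.0338, 0]
    - [0, -0.0214, 0, -0.0338, 0]
    - [0, -0.0214, 0, -0.0338, 0]
    - [0, -0.0214, 0, -0.0338, 0]
    - [0, -0.0214, 0, -0.0338, 0]
    - [0, -0.0214, 0, -0.0338, 0]
  squeeze: 20

```text
time_s: 1.1
position: [0.4703, 0.052, 0.2561]
tool_rot: [-90.0, 0.0, 65.6]
contact_force: [0.4, 0.7, -0.4]
finger_gap: -0.0001
```

Call:
jog_arm:
  motion:
    - [0, 0, 0.02, 0, 0.119]
    - [0, 0, 0.02, 0, 0.119]
    - [0, 0, 0.02, 0, 0.119]
    - [0, 0, 0.02, 0, 0.119]
    - [0, 0, 0.02, 0, 0.119]
    - [0, 0, 0.02, 0, 0.119]
    - [0, 0, 0.02, 0, 0.119]
    - [0, 0, 0, 0, 0]

```text
time_s: 1.77
position: [0.4664, 0.0535, 0.1123]
tool_rot: [-89.9, 0.5, 17.8]
contact_force: [-0.9, -0.6, -0.5]
finger_gap: -0.0001
```

```bash
cat >> h.py <<'E'
O=np.array([.5726,.0862]);A=np.radians(17.8);X=np.array([np.cos(A),np.sin(A)]);Y=np.array([-np.sin(A),np.cos(A)])
def w2t(p): d=np.array(p)[:2]-O;return np.r_[d@X,d@Y]*1e3
def t2w(x,y,z): return np.r_[O+X*x/1e3+Y*y/1e3,z/1e3]
def tin(img,n,z=.014):
    h=cv2.cvtColor(img,cv2.COLOR_RGB2HSV);m=((h[...,0]>125)&(h[...,0]<160)&(h[...,1]>110)).astype(np.uint8)
    mo=cv2.moments(m,True);return (int(m.sum()),w2t(onz(n,mo["m10"]/mo["m00"],mo["m01"]/mo["m00"],z)).round(1)) if m.any() else None
E
python3 - <<'E'
from h import *
p,_=read_camera("side");big(p,195,190,325,290,6,"pics/s3.png");o=get_obs();print(o['position'],w2t(o['position']),tin(p,"side"))
P=o['position'].copy();P[2]-=.025;print(proj("side",P),(proj("side",P)-[195,190])*6+2.5)
E
```

```text
[0.46761265 0.05368417 0.11425659] [-109.90147701    1.13486604] (91, array([-67. ,  -0.2]))
[[284.75293495 251.41369656]] [[541.01760969 370.98217935]]
```

View pics/s3.png

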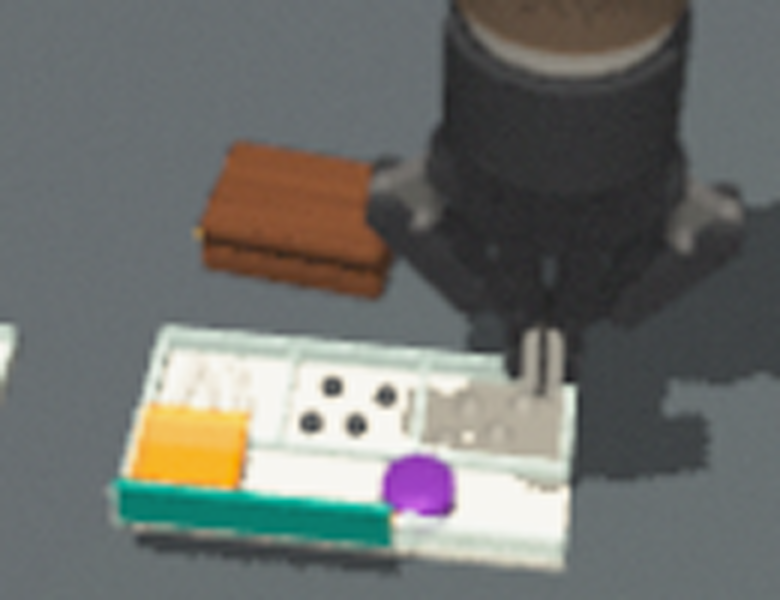

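Call:
jog_arm:
  motion:
    - [0, 0, 0.015, -0.0016, 0]
    - [0, 0, 0.015, 0, 0]
    - [0, 0, 0.015, 0, 0]
    - [0, 0, 0.015, 0, 0]
    - [0, 0, 0.013, 0, 0]
    - [0, 0, 0.003, 0, 0]
    - [0, 0, 0, 0, 0]
    - [0, 0, 0, 0, 0]

```text
time_s: 2.48
position: [0.4712, 0.0525, 0.0414]
tool_rot: [-90.0, -0.1, 17.9]
contact_force: [0.4, -0.5, 1.2]
finger_gap: 0.0001
```

```bash
python3 - <<'E'
from h import *
p,_=read_camera("side");big(p,195,190,325,290,6,"pics/s4.png");o=get_obs();print(o['position'],w2t(o['position']),tin(p,"side"),o['contact_force'])
E
```

```text
[0.47142396 0.05255384 0.0415683 ] [-106.61815225   -1.10645915] (89, array([-67.1,   0.2])) [-0.48265119  0.19797292 -0.02209904]
```

View pics/s4.png

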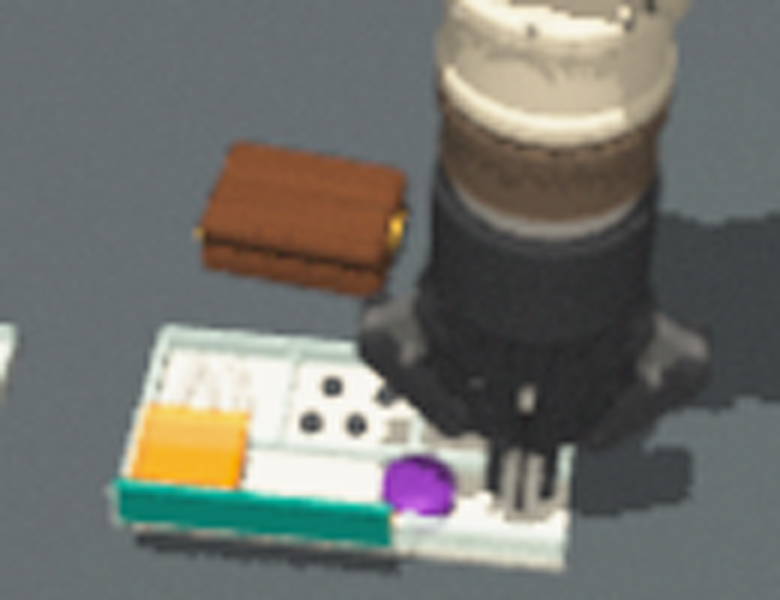

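Call:
jog_arm:
  motion:
    - [0, 0, 0.0045, 0.0005, 0]
    - [0, 0.006, 0, 0, 0]
    - [0, 0.005, 0, 0, 0]
    - [0, 0.005, 0, 0, 0]
    - [0, 0.005, 0, 0, 0]
    - [0, 0.005, 0, 0, 0]
    - [0, 0.005, 0, 0, 0]
    - [0, 0.005, 0, 0, 0]
    - [0, 0.005, 0, 0, 0]
    - [0, 0.004, 0, 0, 0]
    - [0, 0, 0, 0, 0]
    - [0, 0, 0, 0, 0]

```text
time_s: 3.53
position: [0.5134, 0.0669, 0.0357]
tool_rot: [-90.0, -0.0, 17.9]
contact_force: [0.4, -0.1, 0.7]
finger_gap: -0.0001
```

```bash
python3 - <<'E'
from h import *
p,_=read_camera("side");big(p,195,190,325,290,6,"pics/s5.png");o=get_obs();print(o['position'],w2t(o['position']),tin(p,"side"),o['contact_force'])
E
```

```text
[0.51304251 0.06676551 0.03556798] [-62.64746848  -0.29770177] (78, array([-34.3,  -1.2])) [-0.16661623  0.60080813  0.45738639]
```

View pics/s5.png

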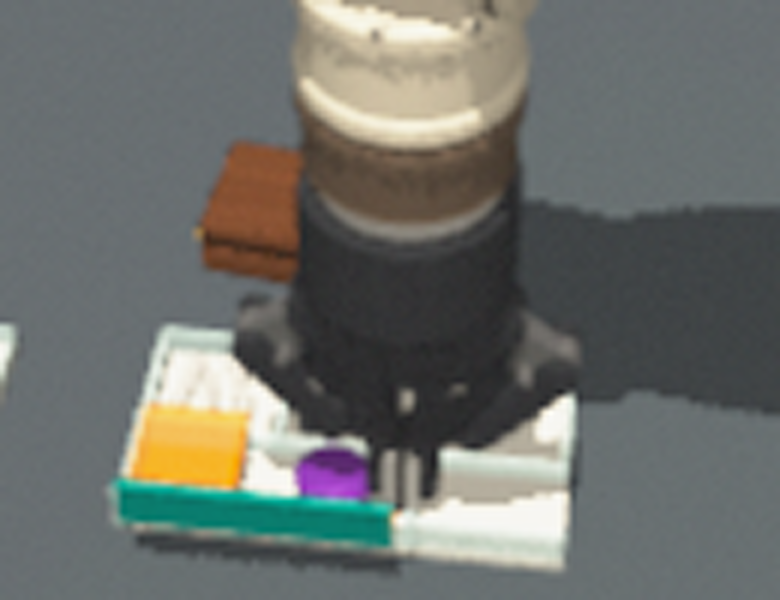

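Call:
jog_arm:
  motion:
    - [0, 0.005, 0, 0, 0]
    - [0, 0.005, 0, 0, 0]
    - [0, 0.005, 0, 0, 0]
    - [0, 0, 0, 0, 0]
    - [0, 0, 0, 0, 0]
    - [0, -0.006, 0, 0, 0]
    - [0, 0, -0.02, 0, 0]
    - [0, 0, -0.03, 0, 0]
    - [0, 0, -0.03, 0, 0]
    - [0, 0, 0, 0, 0]

```text
time_s: 4.42
position: [0.5247, 0.0698, 0.1215]
tool_rot: [-90.1, -0.6, 17.9]
contact_force: [1.3, 0.4, 0.8]
finger_gap: 0.0001
```

Call:
jog_arm:
  motion:
    - [0.03, 0, 0, 0, 0.12]
    - [0.03, 0, 0, 0, 0.12]
    - [0.03, 0, 0, 0, 0.12]
    - [0.03, 0, 0, 0, 0.12]
    - [0.03, 0, 0, 0, 0.12]
    - [0.03, 0, 0, 0, 0.12]
    - [0.03, 0, 0, 0, 0.12]
    - [0.03, 0, 0, 0, 0.12]
    - [0.03, 0, 0, 0, 0.12]
    - [0.03, 0, 0, 0, 0.12]
    - [0.03, 0, 0, 0, 0.12]
    - [0.03, 0, 0, 0, 0.12]

```text
time_s: 5.42
position: [0.5207, 0.0692, 0.1154]
tool_rot: [-90.1, 0.0, -65.0]
contact_force: [0.1, 0.1, -0.8]
finger_gap: 0.03
```

Call:
jog_arm:
  motion:
    - [0.03, 0, 0, 0, 0.12]
    - [0.03, 0, 0, 0, 0.01]
    - [0.03, 0, 0, 0, 0]
    - [0.03, 0, 0, 0, 0]

```text
time_s: 5.75
position: [0.5212, 0.0694, 0.1156]
tool_rot: [-90.0, 0.0, -71.9]
contact_force: [1.0, -0.8, 0.4]
finger_gap: 0.03
```

```bash
python3 - <<'E'
from h import *
p,_=read_camera("side");big(p,195,190,325,290,6,"pics/s6.png");o=get_obs();print(o['position'],w2t(o['position']),o['tool_rot'],o['joint_pos'],tin(p,"side"),o['contact_force'],o['finger_gap'])
t,_=read_camera("top");big(t,150,170,250,260,6,"pics/t6.png");print(tin(t,"top"))
E
```

```text
[0.52128561 0.06940853 0.11567779] [-53.9910187  -0.3010872] [-9.00159489e+01  2.66244944e-03 -7.19679324e+01] [ 7.58439684e+00  2.26206482e+01 -9.35335775e+00  5.80421613e+01
 -2.73815707e-04  1.69552329e+02] (84, array([-18.2,  -2. ])) [-0.12580634 -0.39793995 -0.06500455] 0.029876035422447565
None
```

View pics/s6.png

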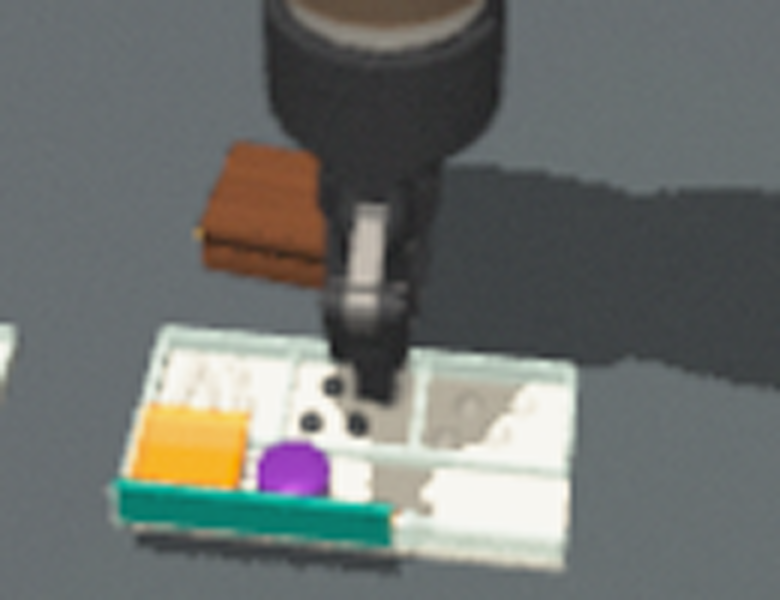

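View pics/t6.png

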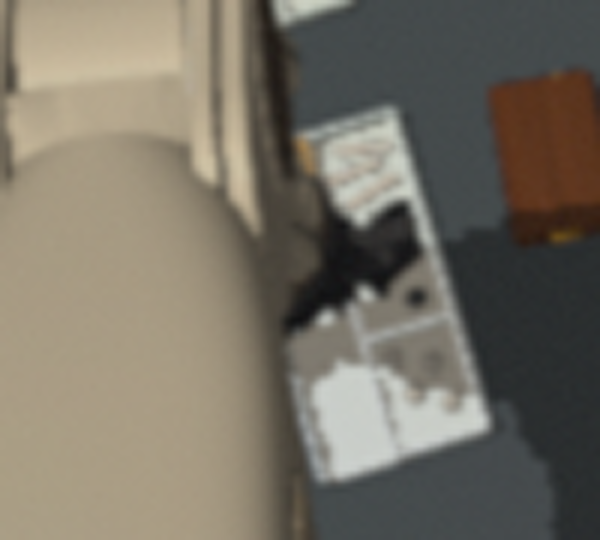

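Call:
jog_arm:
  motion:
    - [0.028, -0.0178, 0, 0.005, 0]
    - [0.028, 0, 0, 0, 0]
    - [0.028, 0, 0.015, 0, 0]
    - [0.028, 0, 0.015, 0, 0]
    - [0.028, 0, 0, 0, 0]
    - [0.028, 0, 0, 0, 0]

```text
time_s: 6.35
position: [0.52, 0.0876, 0.0852]
tool_rot: [-90.1, 0.0, -72.0]
contact_force: [-0.7, 0.2, 0.3]
finger_gap: 0.0282
```

```bash
cat > look.py <<'E'
import sys
from h import *
k=sys.argv[1];p,_=read_camera("side");big(p,195,190,325,290,6,f"pics/s{k}.png");o=get_obs();print(o['time_s'],o['position'],w2t(o['position']),o['tool_rot'].round(1),tin(p,"side"),o['contact_force'],o['finger_gap'])
E
python3 look.py 7
```

```text
6.4 [0.52077174 0.08777078 0.08595157] [-48.86703305  17.33923959] [-90.   -0.  -72.1] (78, array([-17.3,  -1.6])) [-0.27699979 -0.30443246  0.7490885 ] 0.02764521067222751
```

View pics/s7.png

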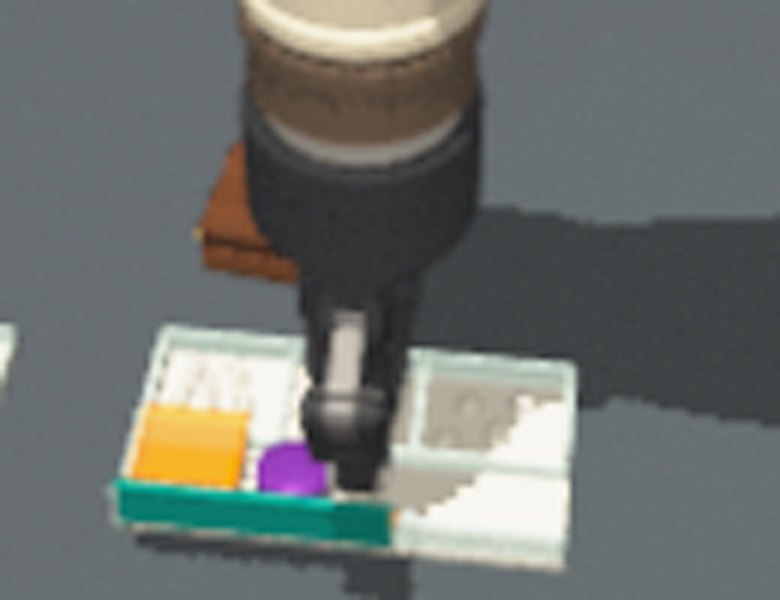

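Call:
jog_arm:
  motion:
    - [0.028, 0, 0.006, 0, 0]
    - [0.028, 0, 0.006, 0, 0]
    - [0.028, 0, 0.006, 0, 0]
    - [0.028, 0, 0.004, 0, 0]
    - [0.028, 0, 0, 0, 0]

```text
time_s: 6.82
position: [0.521, 0.0882, 0.0636]
tool_rot: [-90.0, 0.0, -72.1]
contact_force: [-0.2, 0.6, 1.8]
finger_gap: 0.0279
```

```bash
python3 look.py 8
```

```text
6.8667 [0.52095875 0.08791794 0.06372374] [-48.64398326  17.42219095] [-90.   -0.  -72.1] (62, array([-14.4,   0.4])) [ 0.48573533 -0.42581392  1.52308165] 0.028061222854862775
```

View pics/s8.png

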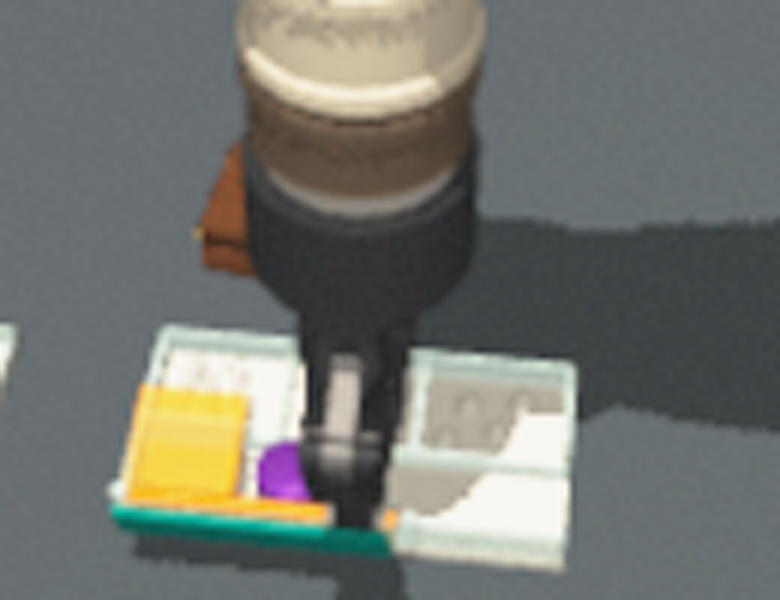

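Call:
jog_arm:
  motion:
    - [0.028, 0, 0.005, 0, 0]
    - [0.028, 0, 0.005, 0, 0]
    - [0.028, 0, 0.005, 0, 0]
    - [0.028, 0, 0.004, 0, 0]
    - [0.028, 0, 0.002, 0, 0]
    - [0.028, 0, 0, 0, 0]

```text
time_s: 7.37
position: [0.5213, 0.0874, 0.0426]
tool_rot: [-90.0, -0.1, -72.1]
contact_force: [0.7, -1.5, 4.0]
finger_gap: 0.0279
```

```bash
python3 look.py 9
```

```text
7.4167 [0.52121643 0.08752455 0.04270857] [-48.51889734  16.96885827] [-90.   -0.1 -72.1] (63, array([-14.3,  -0.7])) [ 0.31631215 -1.0173419   3.13064354] 0.027999795667151155
```

View pics/s9.png

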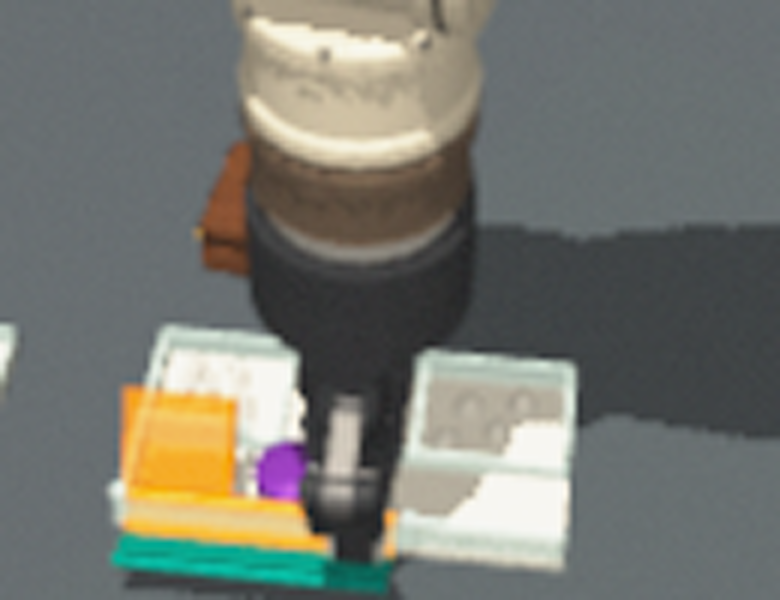

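Call:
jog_arm:
  motion:
    - [0.028, 0, 0.002, 0, 0]
    - [0.028, 0, 0.002, 0, 0]
    - [0.028, 0, 0.001, 0, 0]
    - [0.028, 0, 0, 0, 0]

```text
time_s: 7.75
position: [0.5218, 0.0867, 0.0384]
tool_rot: [-89.9, -0.2, -72.1]
contact_force: [0.9, -4.6, 6.6]
finger_gap: 0.0282
```

Call:
jog_arm:
  motion:
    - [0.028, 0, 0.001, 0, 0]
    - [0.028, 0, 0.001, 0, 0]
    - [0.028, 0, 0, 0, 0]

```text
time_s: 8.0
position: [0.5222, 0.0863, 0.0369]
tool_rot: [-89.9, -0.2, -72.2]
contact_force: [0.5, -5.5, 8.3]
finger_gap: 0.0281
```

```bash
python3 look.py 10
```

```text
8.05 [0.52217196 0.08646869 0.03690371] [-47.93188456  15.67144676] [-89.9  -0.2 -72.2] (64, array([-14.4,  -0.6])) [-6.22781621e-04 -6.39969349e+00  9.64030398e+00] 0.028045450232949277
```

View pics/s10.png

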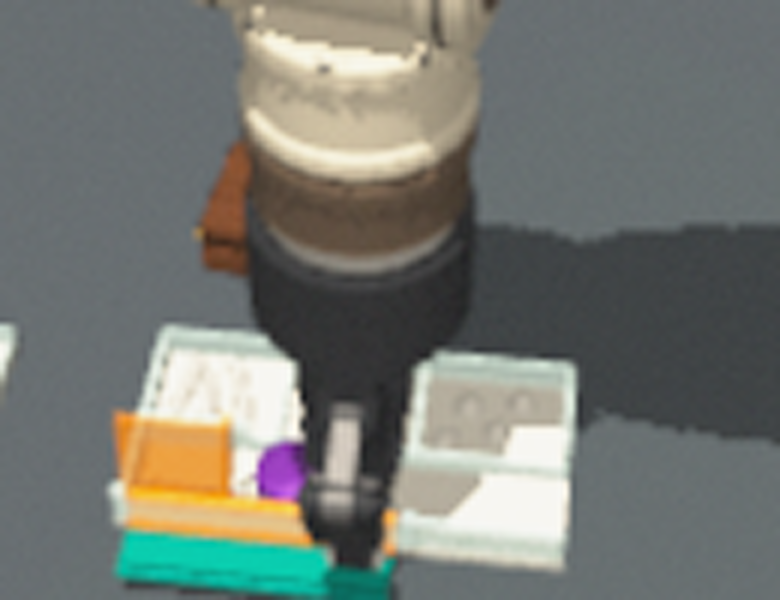

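Call:
jog_arm:
  motion:
    - [0.031, -0.001, 0, 0, 0]
    - [0.034, -0.002, 0, 0, 0]
    - [0.034, 0, 0, 0, 0]
    - [0.034, 0, 0.001, 0, 0]
    - [0.034, 0, 0, 0, 0]

```text
time_s: 8.47
position: [0.5205, 0.0909, 0.0357]
tool_rot: [-89.9, -0.0, -72.1]
contact_force: [-1.0, -2.0, 9.6]
finger_gap: 0.0338
```

```bash
python3 look.py 11
```

```text
8.5167 [0.52054907 0.09091834 0.03573207] [-48.11684609  20.40419213] [-89.9  -0.  -72.1] (60, array([-14. ,   0.1])) [-0.39663405 -1.31435309  9.9963587 ] 0.033895282889725674
```

View pics/s11.png

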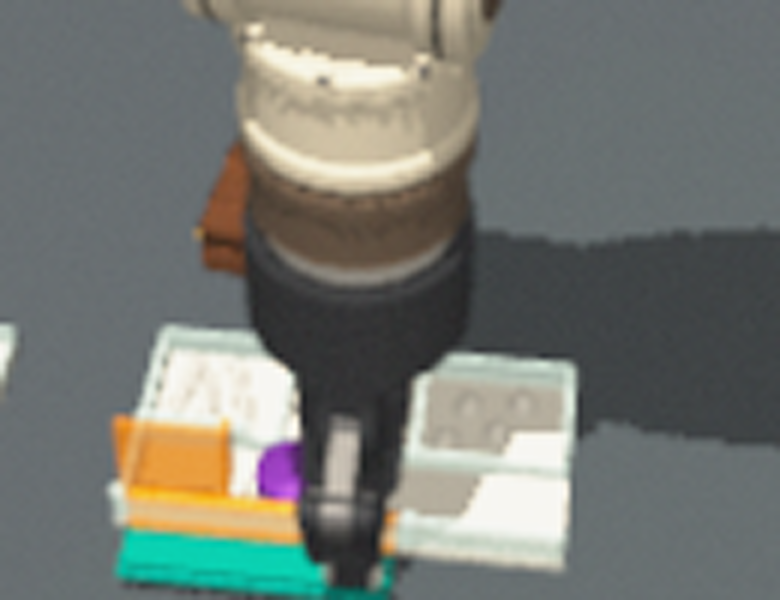

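```bash
python3 - <<'E'
from h import *
for a in ([90,80,70]):
    a=np.radians(a);h=np.array([22.5,24.5])
    def r(y,z): y,z=y-22.5,z-24.5;return h+[y*np.cos(a)+z*np.sin(a),-y*np.sin(a)+z*np.cos(a)]
    P=[t2w(x,*r(*q)) for x,q in((41,(-20,24)),(0,(-20,24)),(39,(36.5,51.7)))]
    print(((proj("side",P)-[195,190])*6+2.5).round().tolist())
E
```

```text
[[117.0, 417.0], [229.0, 427.0], [119.0, 573.0]]
[[122.0, 402.0], [233.0, 413.0], [117.0, 570.0]]
[[126.0, 390.0], [236.0, 401.0], [115.0, 564.0]]
```

Call:
jog_arm:
  motion:
    - [0.034, 0, 0, 0.003, 0]
    - [0.034, 0, 0, 0.003, 0]
    - [0.034, 0, 0, 0.003, 0]
    - [0.034, 0, 0, 0.003, 0]
    - [0.034, 0, 0, 0.003, 0]
    - [0.034, 0, 0, 0.003, 0]
    - [0.034, 0, 0, 0.003, 0]
    - [0.034, 0, 0, 0.003, 0]
    - [0.034, 0, 0, 0, 0]

```text
time_s: 9.27
position: [0.541, 0.0984, 0.0357]
tool_rot: [-90.2, 0.1, -72.0]
contact_force: [-5.8, -2.6, 16.4]
finger_gap: 0.0341
```

```bash
python3 look.py 12
```

```text
9.3167 [0.54100111 0.09841214 0.03574406] [-26.35303507  21.28717044] [-90.2   0.1 -72. ] (2, array([2.9, 2.6])) [-6.26220296 -2.76099046 15.77758305] 0.034262074491914964
```

View pics/s12.png

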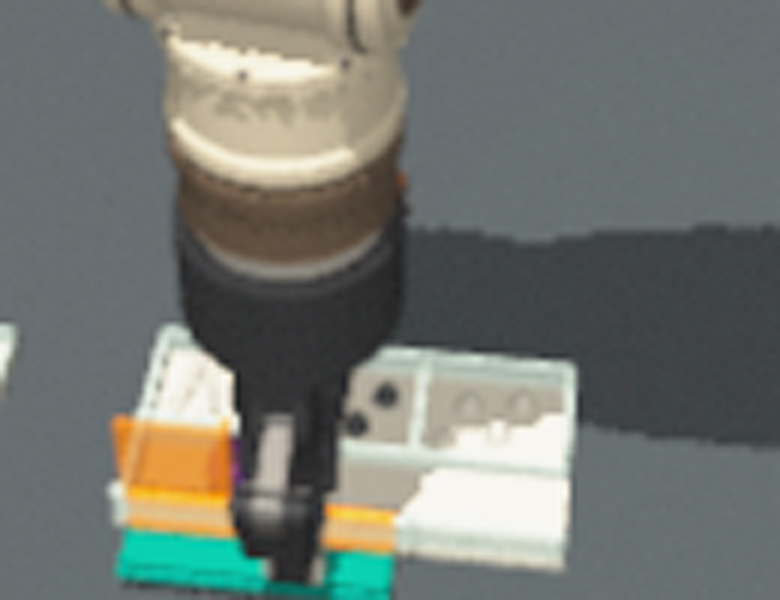

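Call:
jog_arm:
  motion:
    - [0.034, 0, -0.001, 0, 0]
    - [0.034, 0, 0, 0, 0]

```text
time_s: 9.48
position: [0.5412, 0.0984, 0.036]
tool_rot: [-90.1, 0.1, -72.0]
contact_force: [-3.4, -1.8, 9.6]
finger_gap: 0.0342
```

```bash
python3 look.py 13; python3 - <<'E'
from h import *
t,_=read_camera("top");big(t,160,170,250,260,6,"pics/t13.png");print(tin(t,"top"))
E
```

```text
9.5333 [0.54123546 0.09845924 0.03595556] [-26.11550817  21.26037571] [-90.1   0.1 -72. ] (1, array([2.7, 4. ])) [-2.34016732 -1.47813603  9.45804067] 0.03373788325884676
None
```

View pics/t13.png

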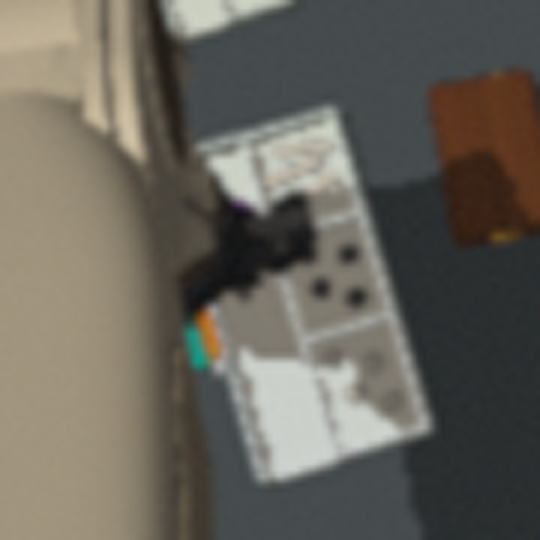

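```bash
python3 - <<'E'
from h import *
t,_=read_camera("top")
h=cv2.cvtColor(t,cv2.COLOR_RGB2HSV);m=(h[...,0]>120)&(h[...,0]<165)&(h[...,1]>60)&(h[...,2]>40)
for v,u in np.argwhere(m):
    if 190<u<215 and 195<v<235: print(u,v,w2t(onz("top",u,v,.017)).round(1))
E
```

```text
199 204 [ 9.8 -6.8]
200 204 [ 8.9 -9.6]
```

Call:
jog_arm:
  motion:
    - [0.034, 0, 0, 0.003, 0]
    - [0.034, 0, 0, 0.003, 0]
    - [0.034, 0, 0, 0.003, 0]
    - [0.034, 0, 0, 0.003, 0]
    - [0.034, 0, 0, 0.001, 0]
    - [0.034, 0, 0, 0, 0]

```text
time_s: 10.13
position: [0.5534, 0.1025, 0.036]
tool_rot: [-90.2, 0.1, -72.0]
contact_force: [-4.6, -0.9, 9.9]
finger_gap: 0.0346
```

```bash
python3 look.py 14; python3 - <<'E'
from h import *
t,_=read_camera("top");big(t,170,180,230,240,10,"pics/t14.png")
h=cv2.cvtColor(t,cv2.COLOR_RGB2HSV);m=(h[...,0]>120)&(h[...,0]<165)&(h[...,1]>60)&(h[...,2]>40)
for v,u in np.argwhere(m):
    if 185<u<215 and 190<v<235: print(u,v,w2t(onz("top",u,v,.017)).round(1))
E
```

```text
10.1833 [0.55336454 0.1024249  0.036012  ] [-13.35476665  21.32839517] [-90.2   0.1 -72. ] None [-4.17909281 -1.66942047 10.51127005] 0.03459986964114533
198 200 [22.4 -7.3]
```

View pics/t14.png

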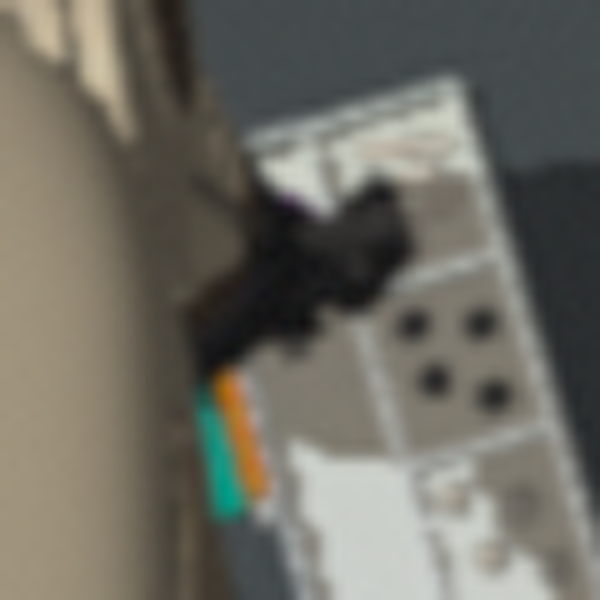

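View pics/s14.png

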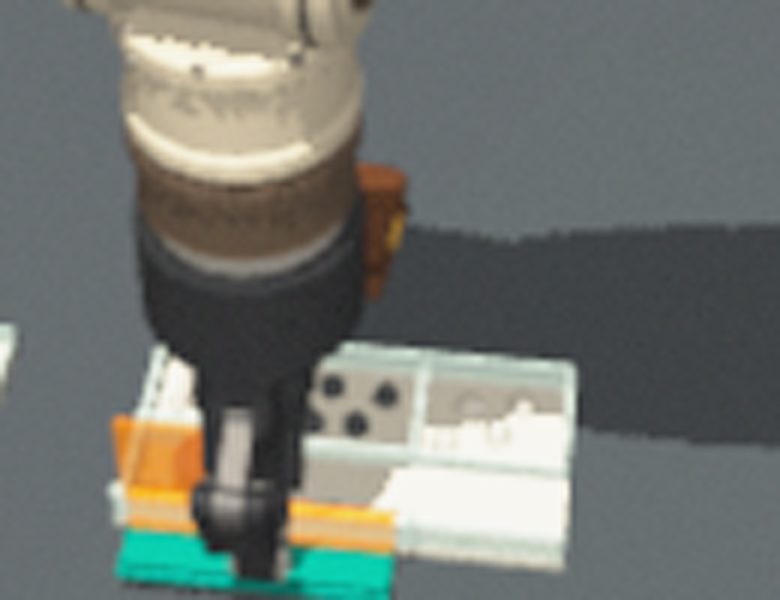

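Call:
jog_arm:
  motion:
    - [0.034, 0, 0, 0.002, 0]
    - [0.034, 0, 0, 0.002, 0]
    - [0.034, 0, 0, 0.002, 0]
    - [0.034, 0, 0, 0, 0]

```text
time_s: 10.57
position: [0.5591, 0.1043, 0.036]
tool_rot: [-90.2, 0.1, -72.0]
contact_force: [-4.9, -0.9, 10.8]
finger_gap: 0.0338
```

Call:
jog_arm:
  motion:
    - [0.034, 0, 0, 0.002, 0]
    - [0.034, 0, 0, 0.002, 0]
    - [0.034, 0, 0, 0.001, 0]
    - [0.034, 0, 0, 0, 0]
    - [0.034, 0, 0, 0, 0]

```text
time_s: 10.98
position: [0.5637, 0.1058, 0.036]
tool_rot: [-90.2, 0.1, -72.0]
contact_force: [-5.3, -1.0, 12.3]
finger_gap: 0.0339
```

```bash
python3 look.py 15; python3 - <<'E'
from h import *
t,_=read_camera("top");big(t,170,180,230,240,10,"pics/t15.png")
h=cv2.cvtColor(t,cv2.COLOR_RGB2HSV);m=(h[...,0]>120)&(h[...,0]<165)&(h[...,1]>60)&(h[...,2]>40)
for v,u in np.argwhere(m):
    if 185<u<215 and 190<v<235: print(u,v,w2t(onz("top",u,v,.017)).round(1))
E
```

```text
11.0333 [0.56371412 0.10578529 0.03606908] [-2.47337682 21.36410251] [-90.2   0.1 -72. ] None [-4.03909408 -0.54354258  9.90922755] 0.03370477727924753
```

View pics/s15.png

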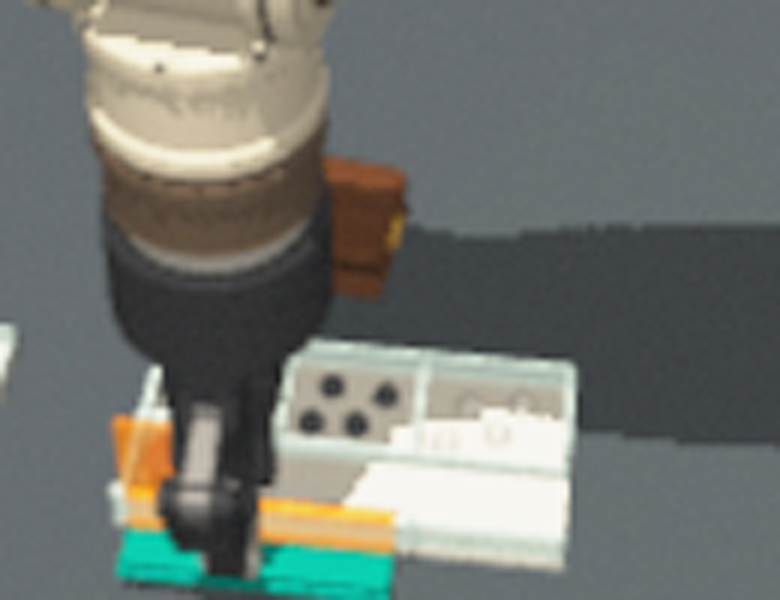

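View pics/t15.png

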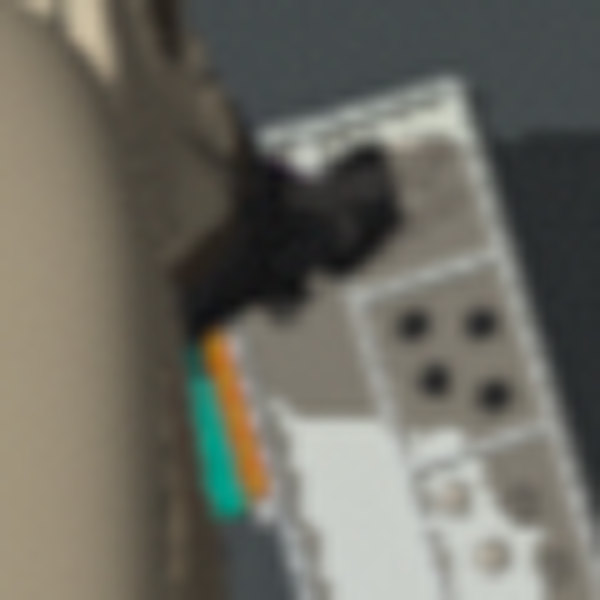

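Call:
jog_arm:
  motion:
    - [0.034, 0, 0, 0.001, 0]
    - [0.034, 0, 0, 0.001, 0]
    - [0.034, 0, 0, 0, 0]
    - [0.034, 0, 0, 0, 0]
    - [0.034, 0, 0, 0, 0]

```text
time_s: 11.5
position: [0.5655, 0.1064, 0.0361]
tool_rot: [-90.2, 0.1, -72.0]
contact_force: [-4.0, -1.6, 11.7]
finger_gap: 0.0342
```

Call:
jog_arm:
  motion:
    - [0.034, 0, 0, -0.003, 0]
    - [0.034, 0, 0, -0.005, 0]
    - [0.034, 0, 0, -0.006, 0]
    - [0.034, 0, 0, -0.006, 0]
    - [0.034, 0, 0, -0.006, 0]
    - [0.034, 0, 0, -0.006, 0]
    - [0.034, 0, 0, -0.006, 0]
    - [0.034, 0, 0, -0.004, 0]
    - [0.034, 0, 0, 0, 0]

```text
time_s: 12.25
position: [0.5266, 0.0931, 0.036]
tool_rot: [-90.0, 0.0, -72.1]
contact_force: [0.9, 0.1, 6.4]
finger_gap: 0.034
```

```bash
python3 look.py 16; python3 - <<'E'
from h import *
t,_=read_camera("top");big(t,170,180,230,240,10,"pics/t16.png");print(tin(t,"top"))
E
```

```text
12.3 [0.52660534 0.09313249 0.03597219] [-41.67363619  20.66098074] [-90.    0.  -72.1] None [ 0.7524966  -0.17521489  6.25000615] 0.03414338142130564
(43, array([26.4, -5.1]))
```

View pics/s16.png

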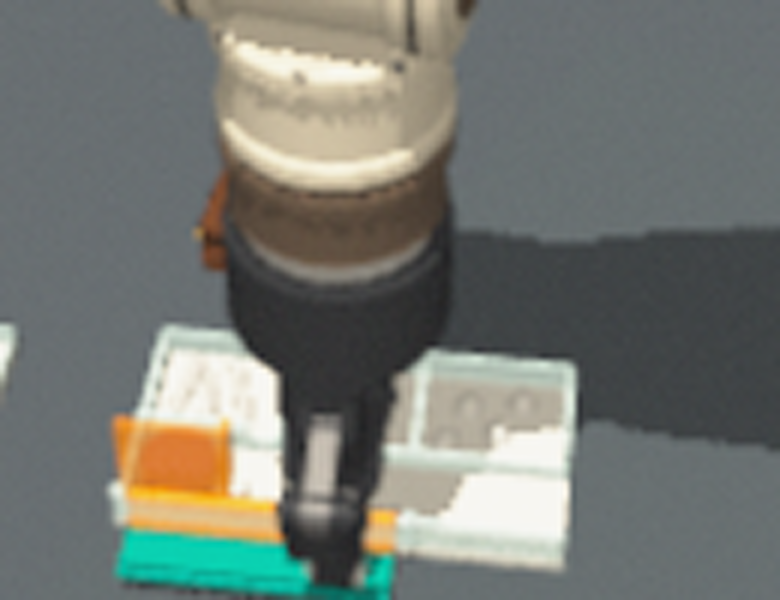

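View pics/t16.png

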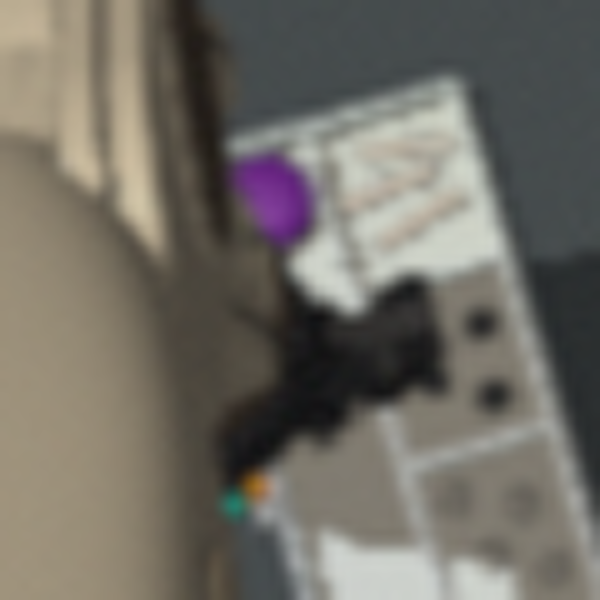

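Call:
jog_arm:
  motion:
    - [0.034, 0, -0.005, 0, 0]
    - [0.034, 0.001, -0.006, 0, 0]
    - [0.032, 0.001, -0.006, 0, 0]
    - [0.03, 0.001, -0.006, 0, 0]
    - [0.028, 0.001, -0.006, 0, 0]
    - [0.028, 0, -0.006, 0, 0]
    - [0.028, 0, -0.006, 0, 0]
    - [0.028, 0, -0.01, 0, 0]
    - [0.028, 0, -0.02, 0, 0]
    - [0.028, 0, -0.04, 0, 0]
    - [0.028, 0, -0.04, 0, 0]
    - [0.028, 0, 0, 0, 0]

```text
time_s: 13.35
position: [0.5333, 0.0903, 0.1959]
tool_rot: [-89.2, -0.1, -72.1]
contact_force: [1.7, -0.8, 0.6]
finger_gap: 0.028
```

Call:
jog_arm:
  motion:
    - [0.028, 0, -0.02, -0.03, 0]
    - [0.028, 0, -0.02, -0.03, 0]
    - [0.028, 0, 0, -0.035, 0]
    - [0.028, 0, 0, -0.035, 0]
    - [0.028, 0, 0, -0.02, 0]
    - [0.028, 0, 0, 0, 0]

```text
time_s: 13.85
position: [0.3819, 0.0424, 0.2273]
tool_rot: [-90.1, 0.0, -72.1]
contact_force: [-0.1, 1.0, -1.0]
finger_gap: 0.0281
```

```bash
python3 look.py 17; python3 - <<'E'
from h import *
t,_=read_camera("top");big(t,150,175,250,255,7,"pics/t17.png");print(tin(t,"top"))
E
```

```text
13.9 [0.38446881 0.0429206  0.22766559] [-192.35554608   16.3032281 ] [-89.9  -0.  -72.1] None [ 0.69626774  0.12917269 -0.73814178] 0.027879560884455482
None
```

View pics/s17.png

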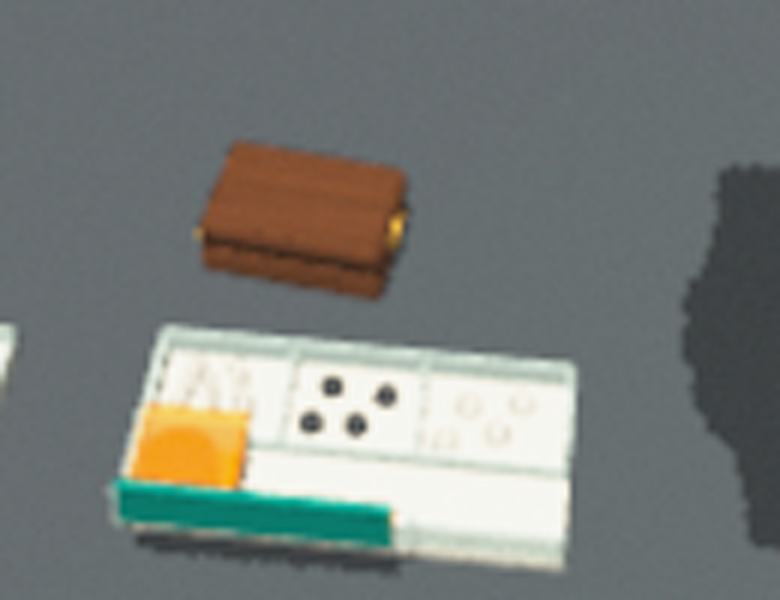

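View pics/t17.png

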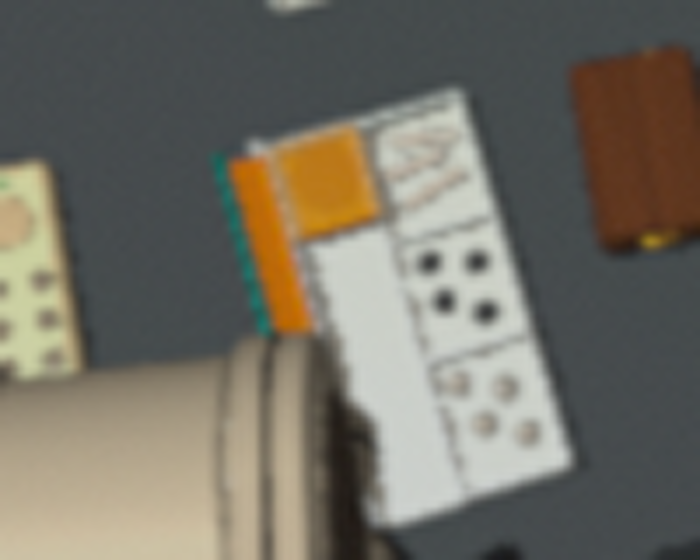

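```bash
python3 - <<'E'
from h import *
p,_=read_camera("side");c=p[253:275,213:240].astype(float)
s=np.load("side0.npz")["p"][253:275,213:240].astype(float)
d=(s-c).clip(0).sum(2);m=d>25
ys,xs=np.nonzero(m);print(m.sum(),xs.min()+213,xs.max()+213,ys.min()+253,ys.max()+253)
cen=(xs.mean()+213,ys.mean()+253);print(cen,w2t(onz("side",*cen,.015)))
print([w2t(onz("side",u,cen[1],.015)).round(1).tolist() for u in (xs.min()+212.5,xs.max()+213.5)])
cv2.imwrite("pics/d.png",cv2.resize((d*4).clip(0,255).astype(np.uint8),None,fx=16,fy=16))
E
```

```text
73 219 230 261 269
(np.float64(224.83561643835617), np.float64(264.4931506849315)) [25.83370531 -5.39829686]
[[40.4, -3.7], [12.8, -7.0]]
```

View pics/d.png

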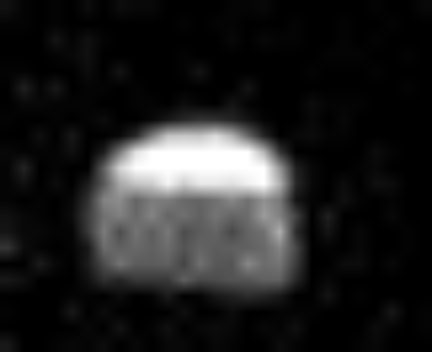

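```bash
python3 - <<'E'
from h import *
p,_=read_camera("side");d=cv2.absdiff(p,np.load("side0.npz")["p"]).max(2)
print("case",(d[210:240,225:268]>40).sum(),"remote",(d[308:340,185:248]>40).sum(),"key",(d[140:170,318:350]>40).sum())
o=get_obs();print(o['time_s'],o['contact_force']);print(finish_job())
E
```

```text
case 0 remote 0 key 737
14.05 [ 0.05877323 -0.79959216 -0.3563398 ]
the job is handed in; nothing more can be done
None
```

The violet tin is in the covered bay of the large tray with the flap closed over it, and the job was handed in at about 14 s. My check of the drawer's key did not come out clean (below), and `finish_job()` gives no verdict.

**What I did:**
- I slid the tin along its lane with the fingers shut, to about 18 mm short of the mouth.
- I then turned the tool across the lane and pressed the teal bar down with one finger until the flap stood fully open. Its corners in the side picture matched a 90° opening.
- Holding it down with about 10 N, I pushed the tin into the bay with the other finger. I drew back along the lane, let the flap close, and moved clear.

**What the last checks showed:**
- **Flap and tray:** the flap looks closed in both views, and the tray looks as it did at the start.
- **Tin position along the lane:** it shows through the cover at about 25–26 mm behind the mouth, against or near the back wall. The allowed range is 17–28 mm.
- **Tin position across the lane:** the reading was −5.4 mm, just past the ±5 mm limit. The bar hides part of the tin and pulls that reading off; the bay's walls allow only about ±2 mm.
- **Case and remote:** no pixels changed in the side view.
- **Contact force:** below 1 N at hand-in, which is the sensor's noise.
- **Key:** the comparison showed 737 changed pixels around the lock. The arm was probably in front of it or shading it, but I handed in without looking, so this check does not confirm the key. The arm worked only around the tray and stayed well away from the drawer unit.

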